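# Open the ratchet bar clamp

## Task

The glue on the pine block in the ratchet clamp has set: open the clamp for it. With the fingertips press the release tab on the sliding jaw down, and, keeping it down, push the jaw back along its bar, away from the block, all the way to the end stop, then let go and move clear. Only press and push: do not grip anything, and leave the block and the things lying around where they are.

Things in the scene. Friction and masses are not known exactly. Their poses are not given: they have to be found in the camera images.
- clamp: Ratchet bar clamp, fixed to the worktop by its plywood board (256 x 84 x 10 mm). Origin: centre of the board's underside, on the worktop. Its x axis runs along the steel bar, from the fixed jaw (at the -x end) to the end stop (at the +x end, 44 mm high); y across, z up. The block lies between the fixed jaw and the sliding jaw. Saw teeth on the bar stop the sliding jaw from moving toward +x unless the release tab is held down.
- jaw (a joint): Travel of the sliding jaw along the clamp's +x, m: 0 = closed up to 2 mm from the block, 0.075 = fully back at the end stop. At the start between 0 and 0.020. With the tab held down the jaw slides with about 4 N of friction and stays where it is left.
- plate_face (a point): Middle of the top edge of the flat front face (facing the clamp's -x, toward the block) of the jaw's upright push plate: 66 mm wide across, 8 mm thick, top 115 mm above the worktop, standing 35 mm above the release tab just behind the tab. A finger that presses the tab can push against this face. Axes as the clamp's; moves with the jaw.
- release_top (a point): Centre of the top of the black ridged release tab on the sliding jaw, in front of the push plate: 32 mm along the bar, 50 mm across, 20 mm before the plate's face, top 80 mm above the worktop when up (the jaw's metal beside it reaches 66 mm, the pad block before it 69 mm, the block's top 67 mm). Axes as the clamp's; moves with the tab.
- release (a joint): How far the release tab is pressed down, m: 0 = up, 0.010 = fully down. It springs back; 2 N to start, 5.6 N fully down. The ratchet is free from 0.0065 on; unpressed, the jaw can still shift by up to one 8 mm tooth before it locks. Unpressed it may read up to 0.006, where the pawl rides on a tooth.
- pine_block: Loose pine block, 70 (along the bar) x 75 x 45 mm, lying on the clamp's bar and strips between the jaws; origin at the centre of its underside, 22 mm above the worktop; axes nearly as the clamp's. It stays there.
- tape_measure: Yellow tape measure 38 x 80 x 66 mm, right of the clamp, near the block; origin at the centre of its underside. Bystander.
- screw_box: Open card box of screws, 65 x 90 x 35 mm, left of the tool case; origin at the centre of its underside. Bystander.
- spanner: Flat steel spanner 25 x 114 x 6 mm, right of the clamp, beside the bar; origin at the centre of its underside. Bystander.
- sanding_block: Cork sanding block 62 x 112 x 30 mm, left of the tool case; origin at the centre of its underside. Bystander.
- masking_tape: Roll of masking tape, 104 mm across, 25 mm high, lying flat behind the tool case; origin at the centre of its underside. Bystander.
- mug: White mug 83 x 113 x 93 mm, left of the tool case; origin at the centre of its underside. Bystander.

How it is judged:
On the way, in this order (a step that is already met when the one before it is completed fails the run):
1. the release tab is pressed down by the fingers (value of joint release above 0.0062 m and contact force between the fingers and release above 0.5 N), for 0.1 s.
2. the jaw is pushed back to the end stop (value of joint jaw above 0.07 m), for 0.1 s.
At the end, for the whole second after the job is handed in: The sliding jaw stands within 5 mm of fully back; the pine block lies within 15 mm of where it was, flat, and each bystander within 20 mm of where it was (value of joint jaw above 0.07 m and distance of pine_block from where it was at the start of the episode below 0.015 m and angle between pine_block's own z axis and vertical below 0.1 rad and distance of each of tape_measure, screw_box, spanner, sanding_block, masking_tape, mug from where it was at the start of the episode below 0.02 m); the robot touches nothing.
It fails at once if the block is lifted, tipped or pushed away by more than 20 mm (height (world z) of pine_block above 0.034 m or distance of pine_block from where it was at the start of the episode above 0.02 m or angle between pine_block's own z axis and vertical above 0.2 rad).
It fails at once if something is gripped: the jaw, its tab, its push plate or the block is taken between the fingers (the grasp point lies inside it) ((x of the grasp point in the frame of plate_face between -0.041 and 0.02 m and y of the grasp point in the frame of plate_face between -0.033 and 0.033 m and z of the grasp point in the frame of plate_face below -0.043 m) or (x of the grasp point in the frame of plate_face between -0.002 and 0.01 m and y of the grasp point in the frame of plate_face between -0.033 and 0.033 m and z of the grasp point in the frame of plate_face below -0.003 m) or (x of the grasp point in the frame of pine_block between -0.035 and 0.035 m and y of the grasp point in the frame of pine_block between -0.037 and 0.037 m and z of the grasp point in the frame of pine_block below 0.042 m)).
It fails at once if a bystander is moved by more than 30 mm (distance of any of tape_measure, screw_box, spanner, sanding_block, masking_tape, mug from where it was at the start of the episode above 0.03 m).
It also fails if it takes over 32 s, if anything falls off the work surface, if the arm or the gripper's body presses on something with over 40 N, if the wrist force passes 120 N, or if a joint passes its speed limit or range.

## Robot

A 6-joint arm with a two-finger parallel gripper is mounted at the origin on the work surface; the furniture and walls round the work are solid. World frame = base frame: x ahead of the robot, y to its left, z up, the work surface at z = 0. Lengths are in m, angles in rad, forces in N, time in s.
With the tool pointing down it reaches from about 0.375 to 0.925 m from the base axis. Payload 5.7 kg.
Tool frame: the origin (TCP) lies at the very end of the fingers, on their centre line; the grasp point (between the pads) lies bot.hold_point_z behind it (bot.hold_point_z is the distance from the TCP to the grasp point, in m); z points along the fingers, y is the direction in which the jaws open and shut (so a half turn about z gives the same grasp; the last joint's range is limited). The gripper opens to 88 mm and grips with 3 to 60 N. Pads are 20 mm wide; open, the fingers measure 115 mm over their backs; the gripper's body (75 mm by 178 mm) begins 61 mm behind the grasp point.
Start: joints at [-1.229, 0.359, 1.51, -0, 1.272, -0.115], TCP at [0.265, -0.538, 0.223] pointing down, gripper open.
Joint ranges: [-2.97, 2.97], [-1.01, 2.36], [0.21, 2.38], [-0.96, 4.11], [0.2, 2.71], [-2.98, 2.98]. Speed limits (rad/s): [2.39, 2.39, 3.14, 3.14, 3.14, 3.14].

## Interface

Orientations are given as [roll, pitch, yaw] about the fixed x, y, z axes, in that order (R = Rz(yaw) Ry(pitch) Rx(roll)).
In Python, from plant import bot gives the robot as it stands.
- The arm moves only by the tool carry_out, never from a script. Its argument "series" is a list of rows, each an object with "xyz": the shift along the tool's x, y, z in units of 50 mm (1.0 is 50 mm), a list of three; "turn": the turn about the tool's z in units of 5 degrees (1.0 is 5 degrees); "grip": the closure, from -1 (fully open) to 1 (shut). In form: [{"xyz": [x, y, z], "turn": turn, "grip": grip}, ...]. A call has 1 to 10 rows; each row shifts and turns the commanded pose from where the row before left it, along the tool's axes as they then stand; what a row does not reach is not made up. A row lasts 1/10 s, in which the tool goes at most 50 mm and 8.59 degrees, less where a joint would pass 70% of its speed; a pose out of reach is approached as far as the arm can. A call is refused whole if a number of a shift passes 1 or a number of a turn 1, either way. A call with a gripper value outside its range is refused whole. The fingers move at their own pace and stop on an object; "newtons" is the grip in N (left out, the last holds). Time passes only in rows, so rows that do not move let the fingers close. It gives the time, the measured TCP pose, the force and the opening at its end, in the units of the state.
- bot.get_obs(): the state, without advancing time (a new reading comes with each control period).
- bot.get_image(name): name is "scene" or "top" or "wrist"; returns the picture (480x640x3 uint8, blue, green, red); there is no depth.
- bot.camera_model(name): a dict with "intrinsics" (3x3 intrinsics, pixels), "extrinsics" (4x4, takes a point from camera to world coordinates); the wrist camera has in their place "hand_eye" (4x4, takes a point from camera to tool coordinates, whose origin is the TCP and whose axes are the flange's). Camera axes: x right, y down, z forward; pixel columns grow to the right and rows downward; lengths in m; the calibration is good to about 2 mm. The wrist camera is an equidistant fisheye: a pixel r from the principal point sees the ray r / f radians off the axis. A picture is of the moment at which its call begins: read the wrist's pose just before it. camera_model takes no time and is no camera call.
- bot.hand_in(): hands the job in, once; it reports no verdict.
The state is a dict: "time": time; "joint_positions": joint angles; "qd": joint speeds; "joint_efforts": joint torques, N m; "tcp_pos": TCP position; "tool_rot": TCP orientation; "force": force on the tool from outside, world axes, zero at the start; "torque": the same for the moment, N m; "gripper_width": opening from 0.0 (shut) to 1.0 (fully open).
Only numpy, scipy, OpenCV 4.12 (cv2) and the standard library are available. Lean on these libraries where they do the work, as an engineer would, in place of code of your own. Each camera call takes 0.05 s, during which the arm holds its last target. There are 200 camera calls.

## Working session

There is one attempt and no reset: what is moved stays moved. The work goes in short steps, Python scripts to look and compute and a tool call to move; the robot and the scene stay as the last step left them, time stands still between calls to the robot, and variables do not carry over. Pictures are saved under pics/ and viewed, about 8 in all and at most 12, crops included, and the job is handed in when it is done.

Besides the shell and the picture viewer there is one more tool, called as name([rows], argument=value, ...), one row to a line, values as JSON. carry_out: Moves the arm, as the interface text tells. Its arguments: {"type":"object","properties":{"series":{"type":"array","items":{"type":"object","properties":{"xyz":{"type":"array","items":{"type":"number"}},"turn":{"type":"number"},"grip":{"type":"number"}}}},"newtons":{"type":"number"}},"required":["series"]}

```bash
mkdir -p pics
python3 - <<'E'
from plant import bot
import cv2,numpy as np
for n in("scene","top"):
    cv2.imwrite(f"pics/{n}0.png",bot.get_image(n)); m=bot.camera_model(n); print(n,np.round(m["intrinsics"],1).tolist(),np.round(m["extrinsics"],3).tolist())
o=bot.get_obs();print(o,bot.hold_point_z)
E
```

```text
scene [[523.4, 0.0, 326.0], [0.0, 523.4, 237.7], [0.0, 0.0, 1.0]] [[-0.69, -0.301, 0.658, -0.397], [-0.723, 0.291, -0.626, 0.679], [-0.003, -0.908, -0.419, 0.685], [0.0, 0.0, 0.0, 1.0]]
top [[484.6, 0.0, 319.8], [0.0, 484.6, 233.8], [0.0, 0.0, 1.0]] [[-0.002, -0.995, 0.101, 0.381], [-1.0, 0.001, -0.011, -0.171], [0.01, -0.101, -0.995, 1.036], [0.0, 0.0, 0.0, 1.0]]
{'time': 0.1, 'joint_positions': array([-1.22909080e+00,  3.59428597e-01,  1.51130381e+00, -2.56694090e-05,
        1.27250483e+00, -1.15125207e-01]), 'qd': array([ 0.00146018, -0.0002381 , -0.00243258,  0.00102698,  0.0007334 ,
        0.0007742 ]), 'joint_efforts': array([ 3.15349216e-04, -5.16352987e+01, -2.71405542e+01,  6.74991170e-02,
        2.76185456e-02, -6.08906862e-05]), 'tcp_pos': array([ 0.26442711, -0.53790344,  0.22190402]), 'tool_rot': array([-3.13995614e+00, -1.64554279e-04,  4.56838167e-01]), 'force': array([ 0.25398609, -0.33492499,  0.70989985]), 'torque': array([-0.03843772,  0.0695171 ,  0.02354771]), 'gripper_width': 0.9973937262050198} 0.0187
```

View pics/scene0.png

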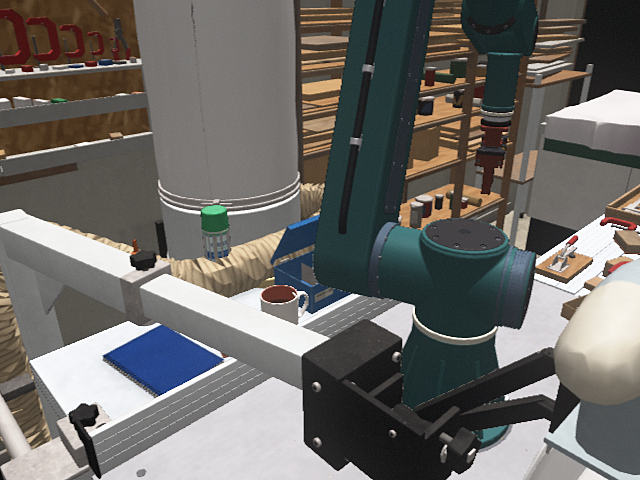

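View pics/top0.png

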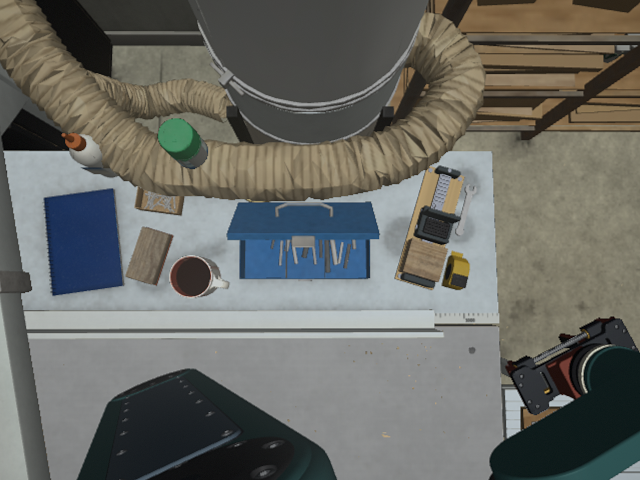

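The top view shows the clamp at about (400–460, 165–290): block at (427, 262), black jaw at (437, 222), end stop at (448, 172). The yellow tape is at (456, 270), the spanner at (467, 205), and a hose ends near the stop. The scene camera doesn't see the clamp. Next I'll take an enlarged crop.

```bash
cat > h.py <<'E'
import numpy as np,cv2
from plant import bot
def ray(n,uv):
    m=bot.camera_model(n);K=np.array(m["intrinsics"]);E=np.array(m["extrinsics"])
    return E[:3,3],E[:3,:3]@np.linalg.solve(K,[*uv,1])
def onz(n,uv,z):
    o,d=ray(n,uv);return o+d*(z-o[2])/d[2]
E
python3 - <<'E'
import cv2
im=cv2.imread("pics/top0.png")[140:310,360:500]
cv2.imwrite("pics/c.png",cv2.resize(im[:150],None,fx=4,fy=4,interpolation=cv2.INTER_CUBIC))
E
```

```text
(no output)
```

View pics/c.png

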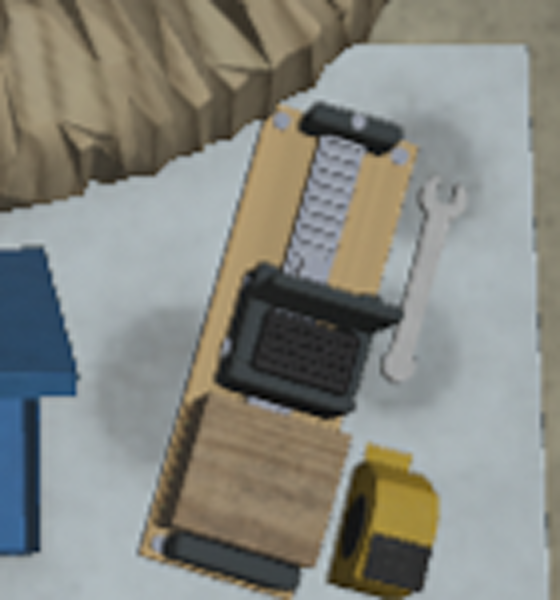

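Run:
```python
from h import *
P={"board_fl":((272,107),.01),"board_fr":((418,143),.01),"board_nl":((140,552),.01),
"b1":((207,392),.067),"b2":((352,430),.067),"b3":((315,568),.067),"b4":((160,535),.067),
"t1":((262,308),.08),"t2":((370,335),.08),"t3":((350,395),.08),"t4":((252,362),.08),
"p_l":((255,267),.115),"p_r":((402,318),.115),"stopl":((305,110),.044),"stopr":((402,135),.044)}
W={k:onz("top",(360+u/4,140+v/4),z) for k,((u,v),z) in P.items()}
for k,v in W.items(): print(k,v.round(4))
ax=W["board_fl"]-W["board_nl"];yaw=np.arctan2(ax[1],ax[0]);print("yaw",yaw,np.linalg.norm(ax))
d=W["board_fl"]-W["board_fr"];print("yaw2",np.arctan2(-d[0],d[1]),np.linalg.norm(d))
bx=(W["b1"]+W["b2"]-W["b3"]-W["b4"])/2;print("blk yaw",np.arctan2(bx[1],bx[0]))
c=(W["board_nl"]+W["board_fr"])/2;print("clamp c",c)
R=lambda a:np.array([[np.cos(a),-np.sin(a)],[np.sin(a),np.cos(a)]])
a=yaw
for k,v in W.items(): print(k,(R(a).T@(v-c)[:2]).round(4))
```

```text
board_fl [ 0.6296 -0.4165  0.01  ]
board_fr [ 0.6098 -0.495   0.01  ]
board_nl [ 0.3902 -0.3407  0.01  ]
b1 [ 0.4697 -0.3664  0.067 ]
b2 [ 0.4505 -0.439   0.067 ]
b3 [ 0.3815 -0.4185  0.067 ]
b4 [ 0.3981 -0.3414  0.067 ]
t1 [ 0.5105 -0.3922  0.08  ]
t2 [ 0.4969 -0.4458  0.08  ]
t3 [ 0.4669 -0.4349  0.08  ]
t4 [ 0.4835 -0.3865  0.08  ]
p_l [ 0.5257 -0.3812  0.115 ]
p_r [ 0.5009 -0.4514  0.115 ]
stopl [ 0.6198 -0.4256  0.044 ]
stopr [ 0.6065 -0.476   0.044 ]
yaw -0.30654449361163916 0.2511387759409094
yaw2 -0.24694405209159936 0.0810031784572513
blk yaw -0.3133252260435068
clamp c [ 0.50002774 -0.41783466  0.01      ]
board_fl [0.1232 0.0404]
board_fr [ 0.128  -0.0404]
board_nl [-0.128   0.0404]
b1 [-0.0444  0.0399]
b2 [-0.0409 -0.0351]
b3 [-0.1128 -0.0364]
b4 [-0.1202  0.0421]
t1 [0.0023 0.0276]
t2 [ 0.0055 -0.0276]
t3 [-0.0264 -0.0263]
t4 [-0.0252  0.0248]
p_l [0.0134 0.0427]
p_r [ 0.0109 -0.0317]
stopl [0.1165 0.0288]
stopr [ 0.1191 -0.0233]
```

carry_out([
  {"xyz": [0.55,-0.1,-0.1],"turn": 0,"grip": 1},
  {"xyz": [0.55,-0.1,-0.1],"turn": 0,"grip": 1},
  {"xyz": [0.55,-0.1,-0.1],"turn": 0,"grip": 1},
  {"xyz": [0.55,-0.1,-0.1],"turn": 0,"grip": 1},
  {"xyz": [0.55,-0.1,-0.1],"turn": 0,"grip": 1},
  {"xyz": [0.55,-0.1,-0.1],"turn": 0,"grip": 1},
  {"xyz": [0,0,0],"turn": 0,"grip": 1},
  {"xyz": [0,0,0],"turn": 0,"grip": 1},
], newtons=20)

```text
time: 0.9
tcp_pos: [0.3995, -0.4384, 0.2523]
tool_rot: [-3.141, 0.001, 0.458]
force: [0.0, 0.2, -0.9]
gripper_width: 0.311
```

Run:
```python
from h import *
o=bot.get_obs();print(o["tcp_pos"],o["tool_rot"],o["gripper_width"])
cv2.imwrite("pics/w1.png",bot.get_image("wrist"));m=bot.camera_model("wrist")
for k in m: print(k,np.round(m[k],3) if k!="x" else 0)
for z in(.05,.1,.2): print(z,[onz("top",p,z)[:2].round(3) for p in((400,185),(430,165),(455,150))])
```

```text
[ 0.3994972  -0.43840036  0.25230929] [-3.14105374e+00  6.07768129e-04  4.58353160e-01] 0.31137750206586906
intrinsics [[371.648   0.    324.919]
 [  0.    371.648 238.634]
 [  0.      0.      1.   ]]
hand_eye [[ 0.    -0.961 -0.277  0.075]
 [ 1.     0.    -0.     0.   ]
 [ 0.    -0.277  0.961 -0.161]
 [ 0.     0.     0.     1.   ]]
0.05 [array([ 0.581, -0.348]), array([ 0.624, -0.411]), array([ 0.656, -0.464])]
0.1 [array([ 0.571, -0.339]), array([ 0.611, -0.399]), array([ 0.642, -0.449])]
0.2 [array([ 0.551, -0.321]), array([ 0.587, -0.375]), array([ 0.614, -0.42 ])]
```

View pics/w1.png

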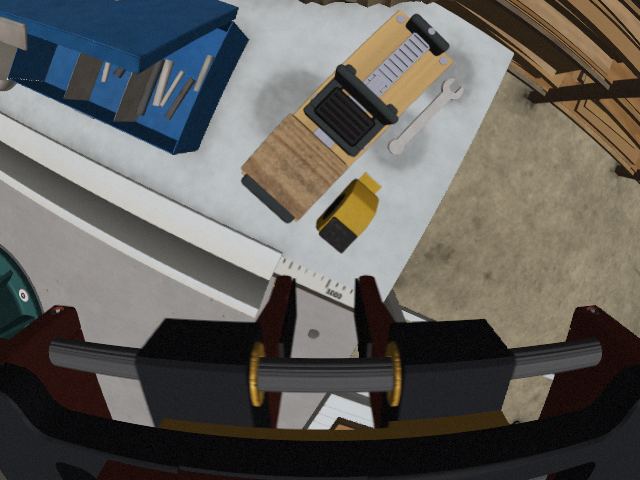

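```bash
cat >> h.py <<'E'
from scipy.spatial.transform import Rotation as Ro
def wT(o):
    T=np.eye(4);T[:3,:3]=Ro.from_euler('xyz',o["tool_rot"]).as_matrix();T[:3,3]=o["tcp_pos"]
    return T@np.array(bot.camera_model("wrist")["hand_eye"])
def wproj(o,p):
    K=np.array(bot.camera_model("wrist")["intrinsics"]);q=np.linalg.inv(wT(o))@np.r_[p,1]
    r=np.hypot(*q[:2]);th=np.arctan2(r,q[2]);return K[:2,2]+K[0,0]*th*q[:2]/r
def wz(o,uv,z):
    K=np.array(bot.camera_model("wrist")["intrinsics"]);d=(np.array(uv)-K[:2,2])/K[0,0];th=np.hypot(*d)
    d=np.r_[d/th*np.sin(th),np.cos(th)];T=wT(o);d=T[:3,:3]@d;return T[:3,3]+d*(z-T[2,3])/d[2]
E
python3 - <<'E'
from h import *
o=bot.get_obs()
for z in(.05,.1,.2,.3,.4,.5,.6): print(z,[(wproj(o,onz("top",p,z)).round(0),onz("top",p,z)[:2].round(2)) for p in((400,185),(430,165),(455,150))])
im=cv2.imread("pics/w1.png")[0:180,200:480];cv2.imwrite("pics/w1c.png",cv2.resize(im,None,fx=2.8,fy=2.8,interpolation=cv2.INTER_CUBIC))
E
```

```text
0.05 [(array([324.,   7.]), array([ 0.58, -0.35])), (array([400.,   1.]), array([ 0.62, -0.41])), (array([459.,   3.]), array([ 0.66, -0.46]))]
0.1 [(array([309.,  -6.]), array([ 0.57, -0.34])), (array([393., -13.]), array([ 0.61, -0.4 ])), (array([457., -10.]), array([ 0.64, -0.45]))]
0.2 [(array([260., -45.]), array([ 0.55, -0.32])), (array([367., -58.]), array([ 0.59, -0.37])), (array([451., -55.]), array([ 0.61, -0.42]))]
0.3 [(array([ 151., -117.]), array([ 0.53, -0.3 ])), (array([ 303., -153.]), array([ 0.56, -0.35])), (array([ 431., -151.]), array([ 0.59, -0.39]))]
0.4 [(array([-105., -209.]), array([ 0.51, -0.29])), (array([  85., -349.]), array([ 0.54, -0.33])), (array([ 321., -402.]), array([ 0.56, -0.36]))]
0.5 [(array([-434., -128.]), array([ 0.49, -0.27])), (array([-369., -332.]), array([ 0.51, -0.3 ])), (array([-179., -559.]), array([ 0.53, -0.33]))]
0.6 [(array([-607.,  122.]), array([ 0.47, -0.25])), (array([-639.,   42.]), array([ 0.49, -0.28])), (array([-654.,  -57.]), array([ 0.5, -0.3]))]
```

View pics/w1c.png

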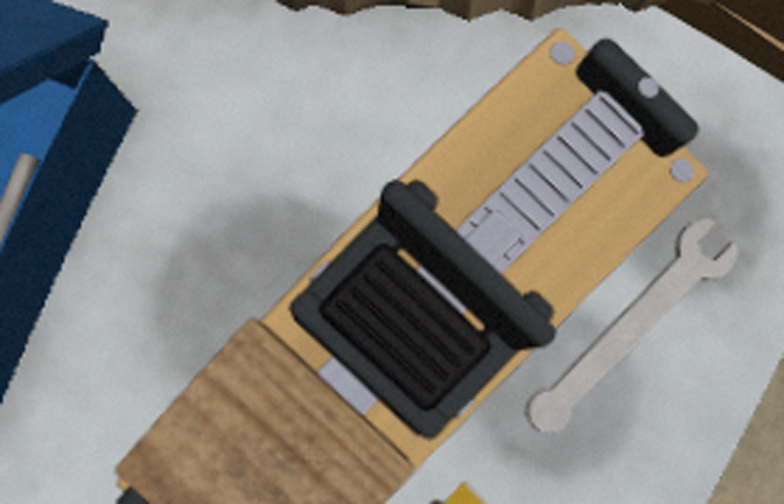

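The wrist view clearly shows the tab centre at about (345, 117), with the block before it and the plate behind. The hose edge runs along the top at row 4. Comparing with the top view puts that edge at z≈0.05, so the hose lies on the table and reaches about 0.1 m. Keeping the present yaw leaves the gripper body clear of it.

Run:
```python
from h import *
o=bot.get_obs()
g=lambda u,v,z:wz(o,(200+u/2.8,v/2.8),z)
t=[g(*p,.08) for p in((381,250),(487,340),(432,408),(325,308))]
t2=[g(*p,.08) for p in((560,30),)]
c=np.mean(t,0);print("tab",c,[x.round(4) for x in t])
e=t[1]-t[0];print("yaw",np.arctan2(-(t[0]-t[1])[0],(t[0]-t[1])[1]),np.linalg.norm(e),np.linalg.norm(t[2]-t[1]))
bl,br=g(560,30,.01),g(707,178,.01);print("board",bl,br,np.arctan2(-(bl-br)[0],(bl-br)[1]),np.linalg.norm(bl-br))
R=Ro.from_euler('xyz',o["tool_rot"]).as_matrix()
for y in(-.29,):
    u=np.array([np.cos(y),np.sin(y),0]);print("units to tab",R.T@(c-o["tcp_pos"])/.05,"unit vec tool",R.T@u)
```

```text
tab [ 0.48824607 -0.41483235  0.08      ] [array([ 0.5066, -0.3968,  0.08  ]), array([ 0.496 , -0.4395,  0.08  ]), array([ 0.4684, -0.4338,  0.08  ]), array([ 0.482 , -0.3893,  0.08  ])]
yaw -0.24383556852470142 0.0440842390537526 0.02819084458779044
board [ 0.63007951 -0.41631317  0.01      ] [ 0.60479163 -0.49477161  0.01      ] -0.31179627942092275 0.08243302151608464
units to tab [1.81717159 0.36198174 3.44195951] unit vec tool [ 0.73353879  0.67964666 -0.00112474]
```

carry_out([
  {"xyz": [0.455,0.09,0],"turn": 0,"grip": 1},
  {"xyz": [0.455,0.09,0],"turn": 0,"grip": 1},
  {"xyz": [0.455,0.09,0],"turn": 0,"grip": 1},
  {"xyz": [0.455,0.09,0],"turn": 0,"grip": 1},
  {"xyz": [0,0,0.6],"turn": 0,"grip": 1},
  {"xyz": [0,0,0.6],"turn": 0,"grip": 1},
  {"xyz": [0,0,0.6],"turn": 0,"grip": 1},
  {"xyz": [0,0,0.6],"turn": 0,"grip": 1},
  {"xyz": [0,0,0],"turn": 0,"grip": 1},
  {"xyz": [0,0,0],"turn": 0,"grip": 1},
])

```text
time: 1.95
tcp_pos: [0.4881, -0.4153, 0.1324]
tool_rot: [-3.14, 0.001, 0.456]
force: [0.1, 0.5, 2.0]
gripper_width: 0.004
```

Run:
```python
from h import *
o=bot.get_obs();print(o["tcp_pos"],o["tool_rot"],o["gripper_width"],o["force"])
im=bot.get_image("wrist");cv2.imwrite("pics/w2.png",im);cv2.imwrite("pics/w2.png",im)
print("tcp px",wproj(o,o["tcp_pos"]),"tab px",wproj(o,[.488,-.415,.08]))
```

```text
[ 0.48811297 -0.41532237  0.13240452] [-3.14007939e+00  6.55148537e-04  4.55606539e-01] 0.004348700724995453 [0.10120979 0.46755908 2.0064934 ]
tcp px [324.36555035 295.64231919] tab px [324.07538833 259.26616264]
```

View pics/w2.png

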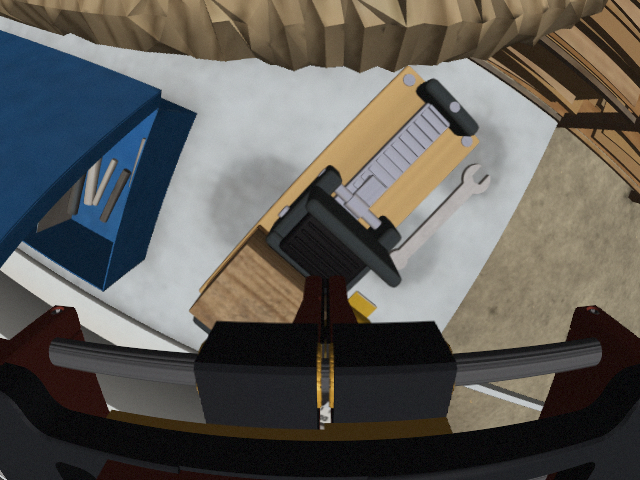

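carry_out([
  {"xyz": [0,0,0.25],"turn": 0,"grip": 1},
  {"xyz": [0,0,0.25],"turn": 0,"grip": 1},
  {"xyz": [0,0,0.25],"turn": 0,"grip": 1},
  {"xyz": [0,0,0.15],"turn": 0,"grip": 1},
  {"xyz": [0,0,0.1],"turn": 0,"grip": 1},
  {"xyz": [0,0,0.1],"turn": 0,"grip": 1},
  {"xyz": [0,0,0.1],"turn": 0,"grip": 1},
  {"xyz": [0,0,0],"turn": 0,"grip": 1},
  {"xyz": [0,0,0],"turn": 0,"grip": 1},
])

```text
time: 2.9
tcp_pos: [0.489, -0.4146, 0.073]
tool_rot: [-3.141, 0.0, 0.457]
force: [-1.8, 2.8, 5.8]
gripper_width: 0.002
```

Run:
```python
from h import *
o=bot.get_obs();print(o["tcp_pos"],o["tool_rot"],o["force"],o["torque"])
```

```text
[ 0.48900919 -0.41458825  0.0729784 ] [-3.14121866e+00  5.71283836e-06  4.56818482e-01] [-1.77195071  2.81334422  5.78603573] [ 0.33849179  0.26748493 -0.01814476]
```

carry_out([
  {"xyz": [0,0,0.05],"turn": 0,"grip": 1},
  {"xyz": [0,0,0],"turn": 0,"grip": 1},
  {"xyz": [0,0,0],"turn": 0,"grip": 1},
  {"xyz": [0.06,0.055,0],"turn": 0,"grip": 1},
  {"xyz": [0.06,0.055,0],"turn": 0,"grip": 1},
  {"xyz": [0.1,0.096,0],"turn": 0,"grip": 1},
  {"xyz": [0.1,0.096,0],"turn": 0,"grip": 1},
  {"xyz": [0.1,0.096,0],"turn": 0,"grip": 1},
  {"xyz": [0,0,0],"turn": 0,"grip": 1},
])

```text
time: 3.8
tcp_pos: [0.5173, -0.4235, 0.0706]
tool_rot: [3.141, -0.0, 0.457]
force: [-0.8, 2.4, 4.4]
gripper_width: 0.006
```

Run:
```python
from h import *
o=bot.get_obs();print(o["tcp_pos"],o["tool_rot"],o["force"],o["torque"])
im=bot.get_image("wrist");cv2.imwrite("pics/w3.png",im)
```

```text
[ 0.51726033 -0.42346856  0.07063654] [ 3.14134523e+00 -2.92483614e-04  4.56953867e-01] [-0.79201521  2.42929403  4.41461759] [0.38543175 0.11131443 0.04340299]
```

View pics/w3.png

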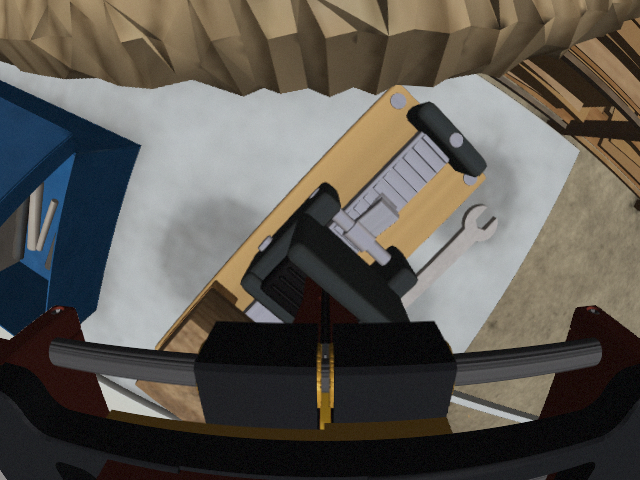

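The jaw is moving with the finger: there is now a gap in front of the block at about (260, 310), and the finger is against the plate at (325, 300).

carry_out([
  {"xyz": [0.1,0.096,0],"turn": 0,"grip": 1},
  {"xyz": [0.1,0.096,0],"turn": 0,"grip": 1},
  {"xyz": [0.1,0.096,0],"turn": 0,"grip": 1},
  {"xyz": [0.1,0.096,0],"turn": 0,"grip": 1},
  {"xyz": [0,0,0],"turn": 0,"grip": 1},
])

```text
time: 4.35
tcp_pos: [0.5437, -0.4317, 0.0706]
tool_rot: [-3.142, -0.001, 0.457]
force: [-0.4, 2.4, 5.3]
gripper_width: 0.005
```

Run:
```python
from h import *
o=bot.get_obs();print(o["tcp_pos"],o["tool_rot"],o["force"],o["torque"])
im=bot.get_image("wrist");cv2.imwrite("pics/w4.png",im)
```

```text
[ 0.54374111 -0.43165283  0.07057463] [-3.14153723e+00 -5.07196968e-04  4.56934911e-01] [-0.44246739  2.38977531  5.31322581] [ 0.48477037  0.01007439 -0.02006778]
```

View pics/w4.png

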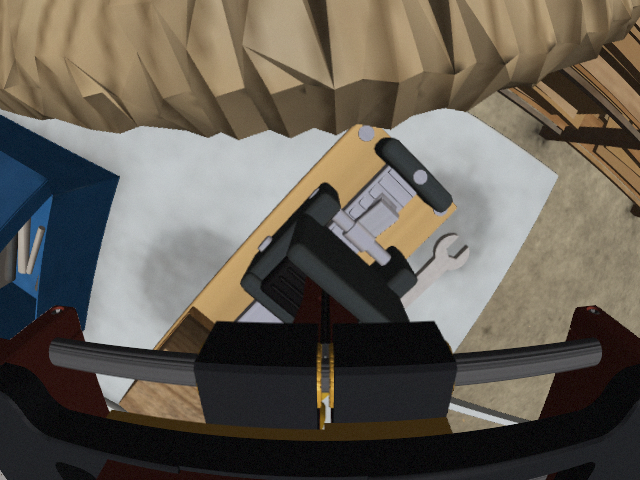

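The jaw's slider at (385, 215) is nearing the stop at (415, 175), and the hose is still clear. I'll go on in small steps.

carry_out([
  {"xyz": [0.072,0.069,0],"turn": 0,"grip": 1},
  {"xyz": [0.072,0.069,0],"turn": 0,"grip": 1},
  {"xyz": [0.072,0.069,0],"turn": 0,"grip": 1},
  {"xyz": [0,0,0],"turn": 0,"grip": 1},
])

```text
time: 4.8
tcp_pos: [0.5577, -0.4359, 0.0706]
tool_rot: [-3.141, -0.0, 0.457]
force: [-1.5, 3.1, 5.6]
gripper_width: 0.006
```

carry_out([
  {"xyz": [0.072,0.069,0],"turn": 0,"grip": 1},
  {"xyz": [0,0,0],"turn": 0,"grip": 1},
])

```text
time: 5.0
tcp_pos: [0.5585, -0.4362, 0.0704]
tool_rot: [-3.135, 0.005, 0.457]
force: [-11.6, 5.0, 12.2]
gripper_width: 0.003
```

Run:
```python
from h import *
o=bot.get_obs();print(o["tcp_pos"],o["tool_rot"],o["force"],o["torque"])
im=bot.get_image("wrist");cv2.imwrite("pics/w5.png",im)
```

```text
[ 0.55854632 -0.43618392  0.07038665] [-3.13534764  0.00472489  0.45731761] [-11.60862911   4.99739105  12.21833935] [0.7179197  1.61794279 0.05947715]
```

View pics/w5.png

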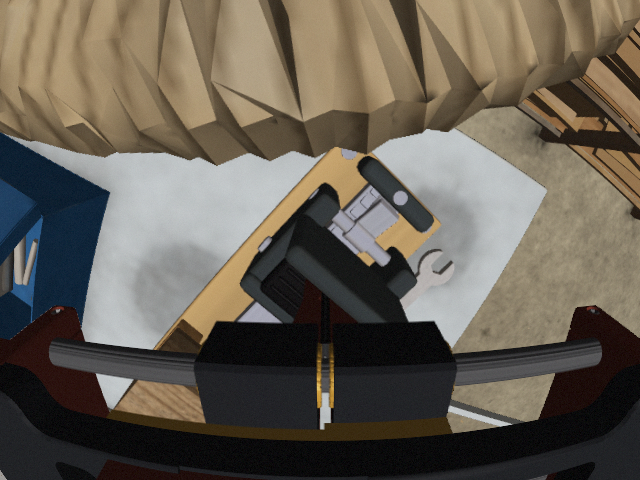

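The push force jumped to about 11 N exactly along the clamp's −x, and the slider block touches the stop at (385, 195). One more small nudge will confirm it. Then I'll back off 3 mm and lift straight up.

carry_out([
  {"xyz": [0.04,0.038,0],"turn": 0,"grip": 1},
  {"xyz": [0,0,0],"turn": 0,"grip": 1},
])

```text
time: 5.25
tcp_pos: [0.5586, -0.4361, 0.0703]
tool_rot: [-3.132, 0.008, 0.457]
force: [-18.6, 7.2, 16.8]
gripper_width: 0.004
```

carry_out([
  {"xyz": [-0.07,-0.067,0],"turn": 0,"grip": 1},
  {"xyz": [-0.05,-0.048,0],"turn": 0,"grip": 1},
  {"xyz": [0,0,-0.2],"turn": 0,"grip": 1},
  {"xyz": [0,0,-0.3],"turn": 0,"grip": 1},
  {"xyz": [0,0,-0.5],"turn": 0,"grip": 1},
  {"xyz": [0,0,-0.6],"turn": 0,"grip": 1},
  {"xyz": [0,0,-0.6],"turn": 0,"grip": 1},
  {"xyz": [-0.5,0,-0.5],"turn": 0,"grip": 1},
  {"xyz": [-0.7,0,-0.3],"turn": 0,"grip": 1},
  {"xyz": [-0.7,0,0],"turn": 0,"grip": 1},
])

```text
time: 6.25
tcp_pos: [0.4722, -0.4799, 0.2243]
tool_rot: [3.136, -0.001, 0.458]
force: [0.2, -0.8, -0.3]
gripper_width: 0.006
```

carry_out([
  {"xyz": [-0.7,0,0],"turn": 0,"grip": 1},
  {"xyz": [-0.7,0,0],"turn": 0,"grip": 1},
  {"xyz": [0,0,0],"turn": 0,"grip": 1},
  {"xyz": [0,0,0],"turn": 0,"grip": 1},
])

```text
time: 6.65
tcp_pos: [0.4083, -0.5095, 0.221]
tool_rot: [3.141, -0.0, 0.455]
force: [1.0, -0.1, -0.0]
gripper_width: 0.005
```

Run:
```python
from h import *
o=bot.get_obs();print(o["tcp_pos"],o["force"])
cv2.imwrite("pics/w6.png",bot.get_image("wrist"));im=bot.get_image("top");cv2.imwrite("pics/top6.png",im)
a=cv2.imread("pics/w6.png")[0:260,160:560];b=im[140:310,360:500]
a=cv2.resize(a,(0,0),fx=1.1,fy=1.1);b=cv2.resize(b,(0,0),fx=2.4,fy=2.4,interpolation=cv2.INTER_CUBIC)
H=max(len(a),len(b));f=lambda i:cv2.copyMakeBorder(i,0,H-len(i),0,0,0)
cv2.imwrite("pics/f.png",np.hstack([f(a),f(b)]))
```

```text
[ 0.40832761 -0.50952896  0.22100151] [ 0.99349726 -0.09805942 -0.00614328]
```

View pics/f.png

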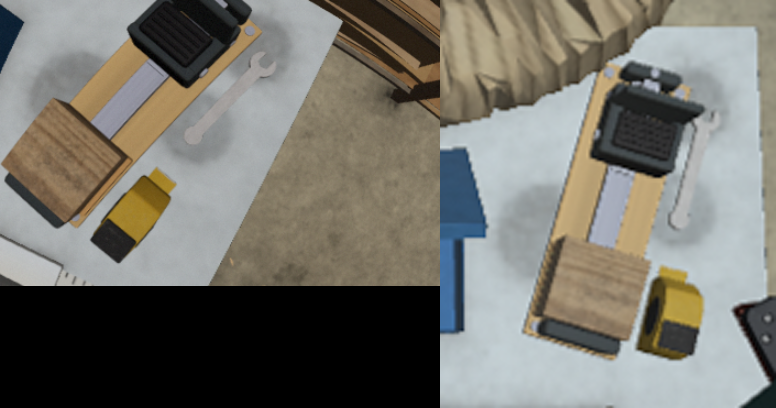

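The final views show the jaw at the end stop (top panel: jaw at (650, 130), stop at (650, 75)). Block, tape and spanner look unmoved, and the arm is clear. I'll do a quick numeric check and then hand in.

Run:
```python
from h import *
t=onz("top",(360+205/2.4,140+132/2.4),.08);u=np.array([np.cos(.305),-np.sin(.305)])
print("tab",t,"travel",(t[:2]-[.4885,-.415])@u)
a,b=cv2.imread("pics/top0.png"),cv2.imread("pics/top6.png")
d=cv2.absdiff(a,b).max(2)
for n,(x0,y0,x1,y1) in dict(tape=(443,248,472,292),block=(400,243,442,288),spanner=(456,182,482,240),left=(40,185,230,300)).items(): print(n,(d[y0:y1,x0:x1]>40).mean().round(3))
bot.hand_in()
```

```text
tab [ 0.55494742 -0.4332615   0.08      ] travel 0.06886446914789615
tape 0.0
block 0.005
spanner 0.14
left 0.0
the job is handed in; nothing more can be done
```

The clamp is open: I pressed the release tab fully down with the closed fingertips, pushed the jaw back to its end stop, let go and moved clear. The job is handed in, and nothing was gripped.

- **End stop:** At the end of travel the push force rose to about 19 N with no further movement. The final pictures show the jaw against the stop.
- **Travel:** From the pictures the jaw moved about 69 mm. It started partly open, somewhere in 0–20 mm, and that start was not measured. So the final reading above 70 mm is inferred from the hard stop, not measured.
- **Block and bystanders:** Comparing top-camera images from before and after shows no change at the tape measure, almost none at the block, and none in the area on the left with the mug and sanding block.
    - **Spanner:** About 14% of the pixels in its region changed. I put that down to the jaw now showing in that region. The spanner looks unmoved in the last view.
    - **Screw box and masking tape:** The screw box falls mostly inside the left area. The masking tape was not checked separately. The arm did not go near either.
- **Arm:** The arm was clear, with wrist force about 1 N at the end.

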